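# Flip the trivet tile face up onto the serving board

## Robot

A 6-joint arm with a two-finger parallel gripper is mounted at the origin on the work surface. World frame = base frame: x ahead of the robot, y to its left, z up, the work surface at z = 0. Lengths are in mm, angles in rad, forces in N, time in s.
With the tool pointing down it reaches from about 250 to 800 mm from the base axis. Payload 8.5 kg.
Tool frame: the origin (TCP) lies midway between the tips of the shut fingers; the grasp point (between the pads) lies 19 mm behind it; z points along the fingers, y is the line along which they close (so a half turn about z gives the same grasp; the last joint's range is limited). The gripper opens to 85 mm and grips with 20 to 120 N. Pads are 22 mm wide; open, the fingers measure 114 mm over their backs; the gripper's body (76 mm by 85 mm) begins 54 mm behind the grasp point. The pads swing forward as they close: fully open they stand 13 mm farther back than shut.
Start: joints at [1.312, 0.238, -0.013, 1.319, 0, 1.571], TCP at [134.345, 507.472, 207.876] pointing down, gripper open.
Joint ranges: [-2.66, 2.66], [-1.03, 1.9], [-1.14, 1.46], [-1.82, 2.27], [-1.45, 1.34], [-3.14, 3.14]. Speed limits (rad/s): [2.22, 2.22, 2.79, 3.14, 3.14, 3.14].

## Interface

Orientations are given as a unit quaternion [w, x, y, z].
In Python, from station import manip, ungrasp, grab, kin, telemetry, optics, sign_off, finder gives the robot as it stands. Calls block until the motion is done:
- manip.move_to(position, orientation): joint-space move of the TCP to a pose.
- manip.move_linear(position, frame=None, rate=150, contact_N=None): straight line of the TCP; frame=None keeps the orientation; rate is the mean speed in mm/s. With contact_N (N) it stops when the force on the tool has changed by that much, and returns True; else False.
- manip.move_joints(angles): joint-space move.
- ungrasp() and grab(grasp_force=None): open the fingers fully, or close them until they stop; grasp_force is the grip in N (None keeps the last).
- manip.pause(seconds).
- kin.inverse_kinematics(position, orientation): joint angles nearest the present ones, or None.
- telemetry.get_state(): the state.
- optics.capture(name): name is "scene" or "top" or "wrist"; returns a dict with "color" (420x560x3 uint8, red, green, blue), "range_z" (420x560 float32, mm along the optical axis (not along the pixel's ray), 0 where there is no reading), "fovy" (degrees; the focal length in pixels is half the picture's height over the tangent of half this angle, whatever the lens; pixels are square), "cx", "cy" (the principal point, pixels), "pose" (4x4, takes a point from camera to world coordinates). Camera axes: x right, y up, looking along -z (the intrinsics and any distortion apply to the point x, -y, -z); pixel columns grow to the right and rows downward; lengths in mm; the calibration is good to about 2 mm. A picture is of the moment at which its call begins.
A pose or a line that the arm cannot do raises manip.Unreachable and nothing moves.
- sign_off(): hands the job in; it is judged then, once.
Trained networks look in a picture, given as the dict that the camera call returned (one of the last four; its "shot" number tells which), for a name from the list of things; names that differ only in an ending like _2 or _b are one class to them, and where a whole thing is asked for, a point or a joint stands for the part that bears it (a point fixed in the world has none). Each returns a list of dicts, best first, with "p" (0 to 1); they miss things now and then, are a little off and sometimes report something else, mostly with a low value. They report only what shows in the picture. A call takes as long as a camera call. They do not tell look-alikes from the thing itself.
- finder.search_frame(picture, label): "extent" ([left, top, right, bottom] in pixels, round what is visible of it).
The state is a dict: "clock": time; "joint_pos": joint angles; "dq": joint speeds; "tau": joint torques, N m; "position": TCP position; "eef_rot": TCP orientation; "force": force on the tool from outside, world axes, zero at the start; "moment": the same for the moment, N m; "gripper_width": opening from 0.0 (shut) to 1.0 (fully open); "finger_force": force on a finger pad.
Only numpy, scipy, OpenCV 4.12 (cv2) and the standard library are available. Lean on these libraries where they do the work, as an engineer would, in place of code of your own. Each camera call takes 0.05 s, during which the arm holds its last target. There are 200 camera calls.

## Task

The square trivet tile lies face down, cork up, on the counter beside the wooden serving board. Without picking it up, push it against the board's long edge until it tips up on that edge and flips over onto the board, then push it on until it lies flat and wholly on the board, cork down. Leave the mug, the jar and the spatula where they are.

Things in the scene. Friction and masses are not known exactly. Their poses are not given: they have to be found in the camera images.
- board: Wooden serving board, fixed: 260 mm (its x) by 200 mm (its y), 20 mm high, edges rounded 2 mm. Origin at the centre of its underside, on the counter (z = 0). The tile starts beyond the long edge at the board's y = -100 mm, 10 to 65 mm off; push along the board's +y, which is within 20 degrees of the world's +y.
- tile: Loose square ceramic trivet tile, 100 x 100 x 18 mm, about 0.24 kg. Origin at the centre of its glazed face, which starts on the counter; z points up at the start and must point down at the end; y starts within 18 degrees of the board's y. A fingertip low on its near border, pressing about 10 N, raises that border by friction. Past upright it can rest leaning on the board until pushed further.
- tile_center (a point): Centre of the tile plate, 11 mm above the glazed face. Layers from the counter up, at the start: raised panel 78 x 78 mm, 0 to 7 mm; plate 100 x 100 mm, 7 to 15 mm (so its border, 11 mm all round, is 7 mm clear of the counter); cork sheet 88 x 88 mm, 15 to 18 mm.
- tile_corner0 (a point): Corner of the tile plate at the tile's x = -50 mm, y = -50 mm, half-way through the plate (11 mm from the glazed face).
- tile_corner1 (a point): Corner of the tile plate at the tile's x = 50 mm, y = -50 mm, half-way through the plate (11 mm from the glazed face).
- tile_corner2 (a point): Corner of the tile plate at the tile's x = 50 mm, y = 50 mm, half-way through the plate (11 mm from the glazed face).
- tile_corner3 (a point): Corner of the tile plate at the tile's x = -50 mm, y = 50 mm, half-way through the plate (11 mm from the glazed face).
- mug: Mug, 90 mm tall, 76 mm across; origin at the centre of its foot. A bystander.
- jar: Small closed jar, 85 mm tall, 56 mm across; origin at the centre of its foot. A bystander.
- spatula: Kitchen spatula lying on the counter; origin near its middle. A bystander.
Things that resemble listed ones, but are neither listed nor needed, are in the scene too. Of the things like the tile, leave any that is black, orange or red; of the rest the smaller one is meant.

How it is judged (in metres and radians):
On the way:
1. the tile is tipped up on edge against the board's near long edge (angle between tile's own z axis and vertical between 1.2 and 1.95 rad and y of tile_center in the frame of board between -0.15 and -0.05 m and height (world z) of tile_center below 0.085 m), for 0.05 s.
At the end, for the whole second after the job is handed in: The tile lies cork down and flat (within 5 degrees) on the serving board, at rest, all four corners over the board (at most 3 mm beyond its edges) (angle between tile's own z axis and vertical above 3.05 rad and height (world z) of tile_center between 0.023 and 0.034 m and linear speed of tile below 0.02 m/s and x of tile_corner0 in the frame of board between -0.133 and 0.133 m and y of tile_corner0 in the frame of board between -0.103 and 0.103 m and x of tile_corner1 in the frame of board between -0.133 and 0.133 m and y of tile_corner1 in the frame of board between -0.103 and 0.103 m and x of tile_corner2 in the frame of board between -0.133 and 0.133 m and y of tile_corner2 in the frame of board between -0.103 and 0.103 m and x of tile_corner3 in the frame of board between -0.133 and 0.133 m and y of tile_corner3 in the frame of board between -0.103 and 0.103 m); the robot touches nothing.
It fails at once if the tile is lifted or carried: all four corners more than 55 mm above the counter (height (world z) of each of tile_corner0, tile_corner1, tile_corner2, tile_corner3 above 0.055 m).
It fails at once if the mug is disturbed (moved more than 20 mm) (distance of mug from where it was at the start of the episode above 0.02 m).
It fails at once if the jar is disturbed (moved more than 20 mm) (distance of jar from where it was at the start of the episode above 0.02 m).
It fails at once if the spatula is disturbed (moved more than 20 mm) (distance of spatula from where it was at the start of the episode above 0.02 m).
It also fails if it takes over 61 s, if anything falls off the work surface, if the arm or the gripper's body presses on something with over 40 N, if the wrist force passes 120 N, or if a joint passes its speed limit or range.

## Working session

There is one attempt and no reset: what is moved stays moved. The work goes in short steps, each a Python script; the robot and the scene stay as the last script left them, time stands still between calls to the robot, and variables do not carry over. Pictures are saved under pics/ and viewed, at most 10 in all, crops included, and the job is handed in when it is done.

```bash
mkdir -p pics; ls; cat > h.py <<'E'
import numpy as np, cv2
from station import manip, ungrasp, grab, kin, telemetry, optics, sign_off, finder
def cloud(p):
    h,w=p["range_z"].shape; f=h/2/np.tan(np.radians(p["fovy"])/2)
    v,u=np.mgrid[0:h,0:w]; z=p["range_z"]
    P=np.stack([(u-p["cx"])/f*z,-(v-p["cy"])/f*z,-z,np.ones_like(z)],-1)
    W=(P@np.array(p["pose"]).T)[...,:3]; W[z==0]=np.nan
    return W
def save(p,n,s=1,box=None):
    im=p["color"][...,::-1]
    if box: l,t,r,b=box; im=im[t:b,l:r]
    cv2.imwrite(f"pics/{n}.png",cv2.resize(im,None,fx=s,fy=s,interpolation=cv2.INTER_CUBIC))
E
python3 - <<'E'
from h import *
for n in("scene","top"):
    p=optics.capture(n); save(p,n); print(n,[k for k in p],p["fovy"],p["cx"],p["cy"],np.round(p["pose"],3).tolist())
    np.savez(f"{n}.npz",W=cloud(p),c=p["color"])
    W=cloud(p)
    for l in("board","tile","mug","jar","spatula"):
        for d in finder.search_frame(p,l):
            e=d["extent"]; u,v=int((e[0]+e[2])/2),int((e[1]+e[3])/2)
            print(l,round(d["p"],2),np.round(e),np.round(W[v,u]))
print(telemetry.get_state())
E
```

```text
pics
scene ['color', 'range_z', 'fovy', 'cx', 'cy', 'pose', 'shot'] 46.430574593123666 283.0832356894022 205.6214788917416 [[-0.612, -0.467, 0.639, 1324.064], [0.791, -0.361, 0.494, 580.493], [-0.0, 0.807, 0.59, 813.951], [0.0, 0.0, 0.0, 1.0]]
board 0.57 [262. 211. 371. 302.] [578. 104.  20.]
tile 0.95 [246. 315. 303. 365.] [833. 178.  16.]
tile 0.95 [256. 136. 309. 160.] [ 212. -284.   23.]
tile 0.77 [350. 313. 422. 370.] [699. 355.  17.]
tile 0.6 [118. 225. 189. 268.] [ 797. -232.   23.]
tile 0.57 [223. 216. 264. 246.] [ 612. -101.   20.]
tile 0.5 [197. 155. 276. 186.] [ 400. -317.   14.]
mug 0.81 [140. 162. 183. 206.] [ 645. -366.   75.]
jar 0.75 [226. 257. 255. 299.] [779.  41.  65.]
spatula 0.81 [197. 153. 272. 183.] [ 394. -331.   14.]
top ['color', 'range_z', 'fovy', 'cx', 'cy', 'pose', 'shot'] 48.127310717159176 285.54430963172894 215.43660369260277 [[0.019, 0.987, -0.162, 308.906], [-1.0, 0.018, -0.006, -40.86], [-0.003, 0.162, 0.987, 1324.572], [0.0, 0.0, 0.0, 1.0]]
board 0.94 [197. 153. 285. 261.] [546.  94.  13.]
tile 0.93 [335. 103. 390. 149.] [ 790. -249.   20.]
tile 0.
[... 367 characters left out ...]
int_pos': array([ 1.31200762e+00,  2.38168321e-01, -1.35231017e-02,  1.31920548e+00,
        1.42255538e-05,  1.57079228e+00]), 'dq': array([-9.30318865e-04, -4.61240149e-04, -1.62776505e-04,  9.64074912e-04,
        5.20773805e-04, -7.79799710e-05]), 'tau': array([-8.21202229e-04, -5.38305295e+01,  3.46585357e+01,  2.66639625e-03,
        7.16080558e-05,  1.21078384e-05]), 'position': array([134.33222476, 507.45909993, 207.88384397]), 'eef_rot': array([-1.35421551e-05,  1.29031577e-01,  9.91640484e-01, -4.89490163e-05]), 'force': array([-0.47901086, -0.0615352 , -0.46194983]), 'moment': array([-0.01346182,  0.05821536, -0.00426431]), 'finger_force': 0.0, 'gripper_width': 1.0003598920499372}
```

View pics/top.png

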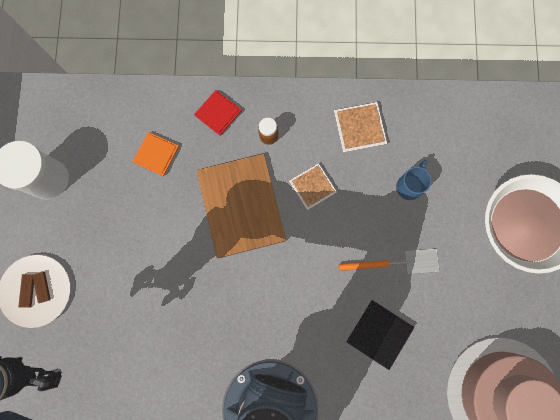

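View pics/scene.png

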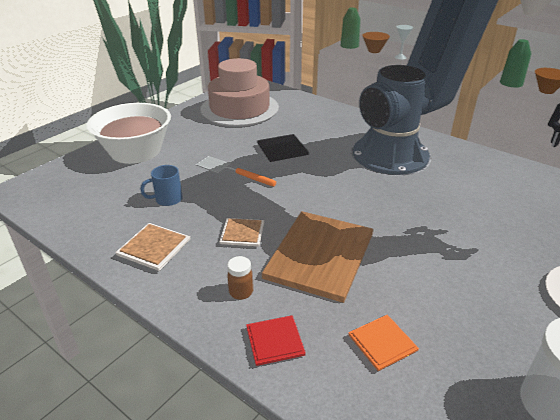

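The top view shows two cork-up tiles: the larger one at (360,127) and the smaller one at (313,186) beside the board at (242,205). The others are red (218,112), orange (157,153) and black (380,334). Of the two left, the smaller at (313,186) is meant. I'll measure it and confirm it in an enlarged crop.

```bash
python3 - <<'E'
from h import *
from scipy import ndimage
d=np.load("top.npz"); W=d["W"]; c=d["c"]
def rect(box,zmin,zmax):
    l,t,r,b=box; m=np.zeros(W.shape[:2],bool); m[t:b,l:r]=True
    m&=(W[...,2]>zmin)&(W[...,2]<zmax)
    lab,n=ndimage.label(m); k=np.argmax(ndimage.sum(m,lab,range(1,n+1)))+1
    P=W[lab==k]; R=cv2.minAreaRect(P[:,:2].astype(np.float32)); return R,np.median(P[:,2]),len(P)
print("noise",np.nanstd(W[300:330,200:240,2]),np.nanmedian(W[300:330,200:240,2]))
print("board",rect((190,145,292,265),10,30))
print("tile",rect((286,158,340,213),8,30))
print("bigger",rect((325,95,395,155),8,30))
cv2.imwrite("pics/crop.png",cv2.resize(c[90:270,185:440,::-1],None,fx=3,fy=3,interpolation=cv2.INTER_CUBIC))
E
```

```text
noise 2.590940684270039 -1.810180954041698
board (((552.544189453125, 96.51492309570312), (261.4135437011719, 200.380126953125), 15.38713550567627), np.float64(18.288719203128267), 6360)
tile (((610.2841796875, -107.55501556396484), (100.93521881103516, 100.80941772460938), 32.610477447509766), np.float64(15.548923793467338), 1198)
bigger (((789.3378295898438, -243.55715942382812), (132.42201232910156, 132.5608673095703), 12.208539962768555), np.float64(21.039097656643662), 1954)
```

View pics/crop.png

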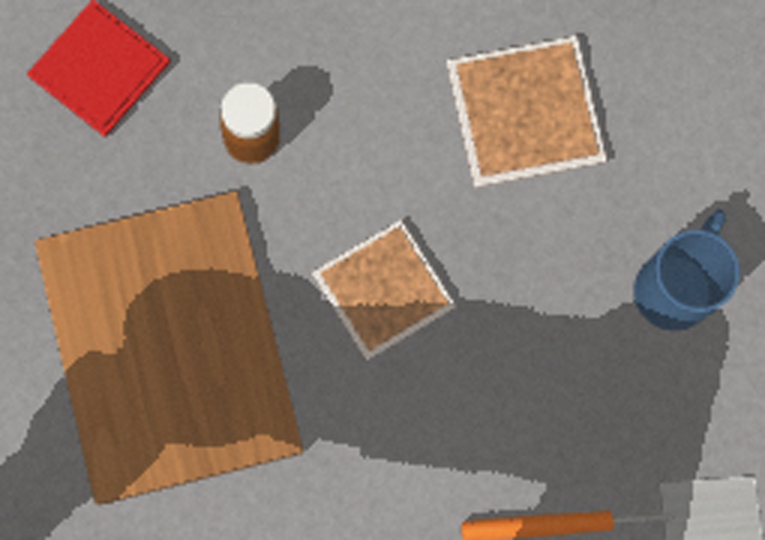

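The crop confirms it: the white-bordered small cork tile, crop (383,290), is 100 mm wide, and the other cork tile is 132 mm. In the board frame the tile is at about (2,-212), turned 17° counter-clockwise. Next I push it flush against the board with shut fingers, tilted slightly so they wedge under the border.

```bash
cat >> h.py <<'E'
from scipy.spatial.transform import Rotation as Rn
BO=np.array([552.5,96.5]); YAW=np.radians(15.4)
X=np.array([np.cos(YAW),np.sin(YAW),0]); Y=np.array([-np.sin(YAW),np.cos(YAW),0]); Z=np.array([0,0,1.])
def w(x,y,z): return [*(BO+x*X[:2]+y*Y[:2]),z]
def b(p): d=np.array([p[0]-BO[0],p[1]-BO[1],0]); return np.array([d@X,d@Y,p[2]])
def quat(tilt,flip=False):
    a=np.radians(tilt); tz=np.sin(a)*Y-np.cos(a)*Z; tx=np.cos(a)*Y+np.sin(a)*Z
    if flip: tx=-tx
    q=Rn.from_matrix(np.stack([tx,np.cross(tz,tx),tz],1)).as_quat(); return [q[3],*q[:3]]
def st():
    s=telemetry.get_state(); f=s["force"]; return s["clock"],b(s["position"]),np.array([f@X,f@Y,f[2]])
E
python3 - <<'E'
from h import *
np.set_printoptions(precision=2,suppress=True)
for fl in(0,1):
    for p in[(2,-300,150),(2,-301,4),(2,-211,4),(2,-60,110)]:
        print(fl,p,kin.inverse_kinematics(w(*p),quat(12,fl)))
E
```

```text
0 (2, -300, 150) [-0.38  0.61  0.4   1.5   0.17  0.91]
0 (2, -301, 4) [-0.38  0.69  0.17  1.18  0.17  0.91]
0 (2, -211, 4) [-0.27  0.6   0.01  1.08  0.18  1.02]
0 (2, -60, 110) [-0.05  0.41 -0.03  1.19  0.2   1.25]
1 (2, -300, 150) [-0.38  0.61  0.4   1.5   0.17 -2.23]
1 (2, -301, 4) [-0.38  0.69  0.17  1.18  0.17 -2.23]
1 (2, -211, 4) [-0.27  0.6   0.01  1.08  0.18 -2.12]
1 (2, -60, 110) [-0.05  0.41 -0.03  1.19  0.2  -1.89]
```

```bash
python3 - <<'E'
from h import *
np.set_printoptions(precision=1,suppress=True)
q=quat(12)
manip.move_to(w(2,-300,130),q); grab(20); print(*st())
manip.move_linear(w(2,-300,4),rate=120); print(*st())
print(manip.move_linear(w(2,-190,4),rate=45,contact_N=9)); print(*st())
p=optics.capture("top"); np.savez("top2.npz",W=cloud(p),c=p["color"]); save(p,"top2",4,(190,110,350,240))
print(*st())
E
```

```text
4.425 [   2. -300.  130.] [-1.  -0.2  0. ]
5.625 [   2.5 -300.3    4.8] [ 1.2 -0.1  0.1]
False
8.2167 [   2.  -190.1    4. ] [-0.5 -1.1  0.6]
8.2667 [   2.  -190.2    4. ] [ 0.3 -0.7  0.1]
```

View pics/top2.png

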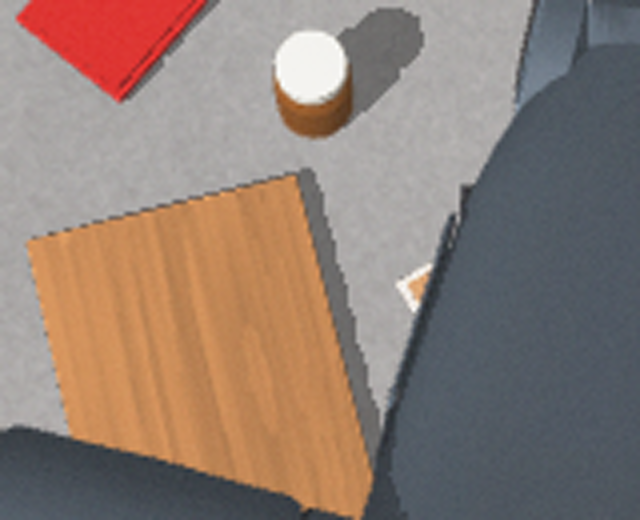

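The top view shows the jar and board clear, with one tile corner at crop (410,285). The arm hides the rest, so I'll look from the scene camera.

```bash
python3 - <<'E'
from h import *
p=optics.capture("scene"); q=optics.capture("wrist")
a=cv2.resize(p["color"][150:350,140:420],None,fx=2,fy=2); bb=q["color"][:400]
cv2.imwrite("pics/s2.png",cv2.resize(np.hstack([a[:400],bb]),None,fx=.714,fy=.714)[...,::-1])
for l in("tile",):
    for P in(p,q):
        W=cloud(P)
        for d in finder.search_frame(P,l):
            e=d["extent"];print(round(d["p"],2),np.round(e),np.round(b(W[int((e[1]+e[3])/2),int((e[0]+e[2])/2)])))
E
```

```text
0.86 [244. 314. 300. 365.] [293.   0.  19.]
0.79 [349. 314. 420. 370.] [215. 209.  21.]
0.71 [116. 226. 190. 271.] [ 156. -379.   24.]
0.64 [255. 135. 310. 164.] [-412. -269.   26.]
0.6 [223. 220. 265. 248.] [  12. -200.   14.]
0.94 [158. 175. 400. 366.] [   1. -187.   54.]
```

View pics/s2.png

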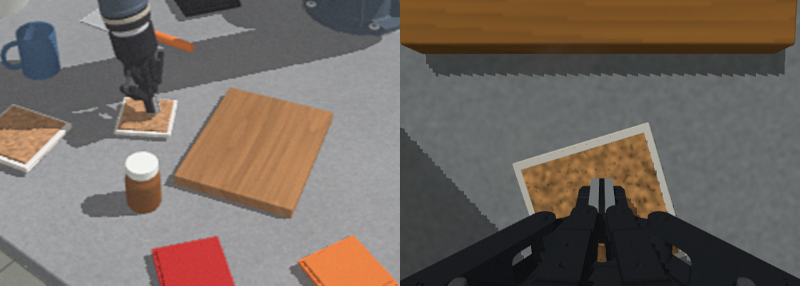

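The wrist view shows the fingertips hovering over the tile, at right-half (600,185), and the tile has not moved. The real tip is higher than I assumed, so I'll check the gripper width and the tip height from wrist depth.

```bash
python3 - <<'E'
from h import *
np.set_printoptions(precision=1,suppress=True,linewidth=150)
s=telemetry.get_state(); print(s["gripper_width"],s["finger_force"],s["position"],s["eef_rot"],quat(12))
q=optics.capture("wrist"); W=cloud(q)
for r in range(235,300,6): print(r,*[b(W[r,c]) for c in(268,280,294)], q["color"][r,268])
R=np.array(q["pose"]); print(R)
E
```

```text
0.0006188270138708199 0.0 [604.9 -86.2   4. ] [-0.1  0.6  0.8  0.1] [np.float64(-0.08314962052393343), np.float64(0.6026687324034428), np.float64(0.791115793895009), np.float64(0.06334303623779847)]
235 [  -5.2 -179.    18.8] [   0.7 -179.1   18.4] [   7.5 -179.1   18.4] [172 124  73]
241 [  -5.2 -182.    18.6] [   0.7 -181.8   19.6] [   7.5 -181.9   19.2] [185 135  79]
247 [  -5.2 -185.1   18.2] [   0.7 -185.    18.5] [   7.6 -185.1   18.3] [154 110  65]
253 [  -4.4 -184.2   37. ] [   0.8 -184.2   36.9] [   6.9 -183.9   38.7] [108 118 121]
259 [  -4.1 -185.4   43.5] [   0.9 -185.3   43.9] [   6.7 -185.3   43.8] [110 116 116]
265 [  -3.9 -186.5   49.5] [   0.9 -186.7   48.6] [   6.5 -186.5   49.5] [112 117 117]
271 [  -3.7 -187.6   54.6] [   0.9 -187.7   54. ] [   6.3 -187.7   54. ] [113 117 117]
277 [  -3.5 -188.8   58.7] [   1. -189.   58.] [   6.2 -188.9   58.4] [112 117 118]
283 [  -3.3 -189.9   62.5] [   1.  -189.6   63.7] [   6.1 -190.    62.1] [111 116 117]
289 [  -3.  -189.9   69.7] [   1.  -191.1   65.9] [   5.8 -189.5   70.8] [23 22 27]
295 [  -2.9 -190.8   73.2] [   1.  -193.2   66.1] [   5.7 -190.7   73.5] [26 28 33]
[[  1.   -0.3  -0.  595.4]
 [  0.3   1.    0.1 -52. ]
 [ -0.   -0.1   1.  181.3]
 [  0.    0.    0.    1. ]]
```

Wrist depth puts the real fingertips about 25–30 mm above the reported TCP height. I'll retreat and probe the counter to find the true tip offset.

```bash
python3 - <<'E'
from h import *
np.set_printoptions(precision=1,suppress=True,linewidth=150)
manip.move_linear(w(2,-300,8),rate=150); print(*st())
print(manip.move_linear(w(2,-300,-45),rate=25,contact_N=4)); print(*st())
q=optics.capture("wrist"); W=cloud(q)
for r in range(229,272,4): print(r,*[b(W[r,c]) for c in(262,280,300)])
save(q,"w3",1)
E
```

```text
9.4 [   1.8 -299.4    7.8] [ 0.2 -0.   0. ]
True
10.6167 [   2.  -300.   -21.3] [-0.1  0.4  5.3]
229 [  -7.7 -285.2   -0.4] [   0.7 -285.1    0.1] [  10.1 -285.2   -0. ]
233 [  -7.7 -287.     0.5] [   0.7 -287.1   -0.5] [  10.1 -287.     0.5]
237 [  -7.8 -289.    -0.6] [   0.7 -288.9    0.2] [  10.1 -288.8    0.9]
241 [  -7.7 -290.7    0.9] [   0.7 -290.8    0.3] [  10.1 -290.9   -0.2]
245 [  -7.7 -292.6    0.7] [   0.7 -292.6    0.6] [  10.1 -292.6    0.6]
249 [  -7.7 -294.5    0.8] [   0.7 -294.6   -0.1] [  10.1 -294.5    0.9]
253 [  -7.7 -296.3    1. ] [   0.8 -293.9   12.7] [nan nan nan]
257 [  -7.7 -298.3    0.6] [   0.8 -294.9   16.5] [  10.1 -298.3    0.5]
261 [  -7.1 -297.9   10.8] [   0.9 -295.8   20. ] [   9.5 -297.6   11.8]
265 [  -6.9 -298.9   14. ] [   0.9 -296.4   24.4] [   9.3 -298.6   15.3]
269 [  -6.7 -299.7   17.8] [   0.9 -297.4   26.8] [   9.1 -299.2   19.7]
```

View pics/w3.png

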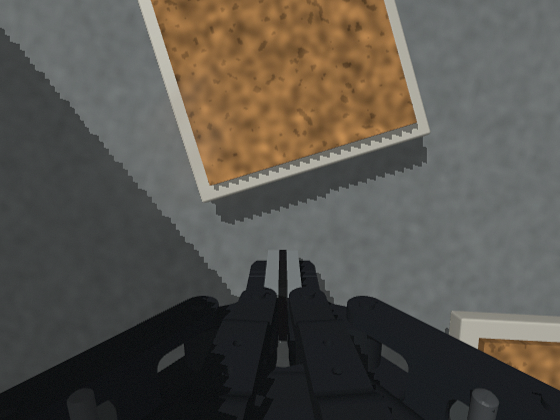

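The wrist view shows the tile ahead with its near corners at (205,200) and (428,131), and the fingertips at (283,255). Counter contact came at TCP z = -21, so the true tip is about 24 mm short of the nominal TCP. I'll correct for that and push.

```bash
cat >> h.py <<'E'
TL=24.
def tz(t): a=np.radians(t); return np.sin(a)*Y-np.cos(a)*Z
def tip(x,y,z,t=12): return list(np.array(w(x,y,z))+TL*tz(t))
def stt(t=12):
    c,p,f=st(); o=TL*np.array([0,np.sin(np.radians(t)),-np.cos(np.radians(t))]); return c,p-o,f
E
python3 - <<'E'
from h import *
np.set_printoptions(precision=1,suppress=True,linewidth=150)
print(*stt())
manip.move_linear(tip(2,-304,4.5),rate=40); print(*stt())
print(manip.move_linear(tip(2,-200,4.5),rate=40,contact_N=8)); print(*stt())
q=optics.capture("wrist"); W=cloud(q); np.save("W4.npy",W)
save(q,"w4",1); print(*stt())
E
```

```text
10.6667 [   2.  -305.     2.1] [-1.3 -0.9  6.5]
10.9167 [   2.1 -304.     4.5] [-0.8  0.2 -1.1]
True
12.7917 [   1.6 -219.8    4.3] [-0.9 -3.7  1.3]
12.8417 [   1.6 -219.8    4.2] [ 0.5 -3.   1.4]
```

View pics/w4.png

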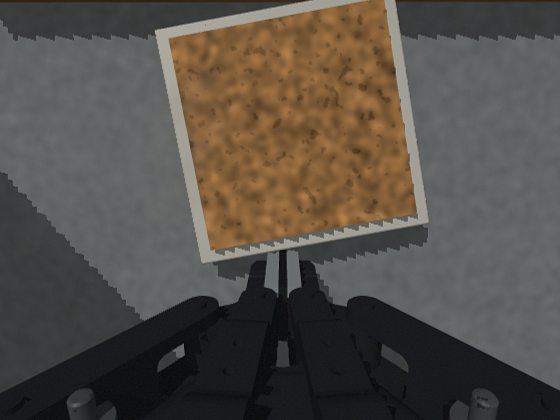

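The tile is pushed up with its far right corner at the board, near corners at (205,262) and (427,222), and still about 10° off. I'll keep pressing to square it up.

```bash
python3 - <<'E'
from h import *
np.set_printoptions(precision=1,suppress=True,linewidth=150)
for i in range(4):
    r=manip.move_linear(tip(0,-200,4.5),rate=25,contact_N=9); print(r,*stt())
    if -stt()[2][1]>9: break
q=optics.capture("wrist"); W=cloud(q); np.save("W4.npy",W)
save(q,"w5",1)
E
```

```text
True 13.15 [   1.3 -219.5    4. ] [-1.4 -2.2  2.7]
True 13.4583 [   1.  -219.2    3.8] [ 0.1 -4.1  2.1]
True 13.7667 [   0.7 -218.9    3.7] [-0.7 -3.   1.4]
True 14.075 [   0.4 -218.6    3.5] [-0.3 -2.   1.6]
```

View pics/w5.png

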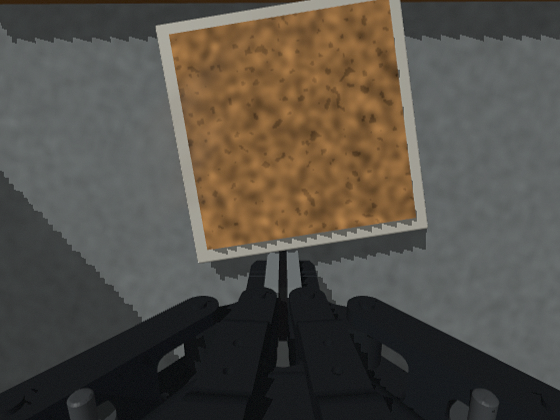

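It is rotating slowly (now about 8°), because the contact stop trips on transients. I'll push with a higher threshold.

```bash
python3 - <<'E'
from h import *
np.set_printoptions(precision=1,suppress=True,linewidth=150)
for y in (-216,-213,-210.5,-208):
    r=manip.move_linear(tip(0,y,4.5),rate=20,contact_N=22); print(r,*stt())
    if -stt()[2][1]>9: break
q=optics.capture("wrist"); W=cloud(q); c=q["color"].astype(int)
m=(W[...,2]>10)&(W[...,2]<17)&(c.min(2)>110)
B=np.array([b(p) for p in W[m]]); print(cv2.minAreaRect(B[:,:2].astype(np.float32)), B.min(0),B.max(0))
e=[ (r,) for r in finder.search_frame(q,"tile")]; print(e[:1])
cv2.imwrite("pics/w6.png",q["color"][...,::-1])
E
```

```text
False 14.425 [  -1.2 -217.1    3.9] [-4.2 -9.  -1.1]
((4.821037292480469, -153.13626098632812), (100.58689880371094, 99.85791778564453), 7.552645683288574) [ -50.8 -209.    13.1] [  60.4 -101.3   17. ]
[({'extent': [160.9, 2.0, 427.2, 260.9], 'p': 0.63},)]
```

The tile is at about (5,-153), 7.5° off, and jammed in the friction cone. I'll push farther left for more turning moment, then re-centre.

```bash
cat >> h.py <<'E'
def tilefit(q):
    W=cloud(q); c=q["color"].astype(int)
    m=(W[...,2]>10)&(W[...,2]<17)&(c.min(2)>110)
    B=np.array([b(p) for p in W[m]]); return cv2.minAreaRect(B[:,:2].astype(np.float32)),B.min(0),B.max(0)
E
python3 - <<'E'
from h import *
np.set_printoptions(precision=1,suppress=True,linewidth=150)
manip.move_linear(tip(0,-232,4.5),rate=80)
manip.move_linear(tip(-33,-232,4.5),rate=80)
for y in (-218,-214.5,-211.5,-209,-207):
    r=manip.move_linear(tip(-33,y,4.5),rate=30,contact_N=22); print(r,*stt())
    if -stt()[2][1]>8: break
q=optics.capture("wrist"); print(tilefit(q))
E
```

```text
False 16.05 [ -32.8 -217.8    4.6] [-0.6 -0.3  0.4]
False 16.3167 [ -33.  -214.3    4.5] [-0.3  0.2  0.2]
False 16.5667 [ -33.  -211.3    4.5] [-0.9 -0.6 -0.3]
False 16.8167 [ -32.9 -209.9    4.5] [-0.7 -4.7 -0.3]
False 17.0667 [ -32.9 -209.7    4.6] [ -1.9 -11.6  -1. ]
(((8.885032653808594, -148.45738220214844), (100.47174835205078, 100.98580169677734), 0.07580850273370743), array([ -41.3, -199. ,   13.2]), array([ 59.2, -98. ,  17. ]))
```

The tile is now flush (0.1°) at x = 9. I re-centre on it, press about 10 N and lift the border along an arc with force feedback.

```bash
python3 - <<'E'
from h import *
np.set_printoptions(precision=1,suppress=True,linewidth=150)
manip.move_linear(tip(-33,-216,4.5),rate=80)
manip.move_linear(tip(9,-216,4.5),rate=80)
manip.move_linear(tip(9,-207.5,4.5),rate=30); print(*stt())
off=2.5
for i,th in enumerate(np.arange(1,31,2.)):
    a=np.radians(th); f=stt()[2]
    off=np.clip(off+np.clip((11+f[1])/4*.5,-2,2),-2,8)
    manip.move_linear(tip(9,-110-100*np.cos(a)+off,4.5+100*np.sin(a)),rate=40); c,p,f=stt(); print(th,round(c,2),p,f,round(off,1))
q=optics.capture("scene"); save(q,"s7",3,(170,160,400,310)); 
W=cloud(q); P=np.array([b(p) for p in W[190:270,200:290].reshape(-1,3)]); 
E
```

```text
18.4917 [   8.6 -209.8    4.6] [ -1.7 -10.3  -1.3]
1.0 18.74 [   8.7 -209.8    6.4] [ -2.5 -10.3  -1.8] 2.6
3.0 18.99 [   8.7 -209.9   10.1] [ -2.  -12.1  -1.1] 2.7
5.0 19.24 [   8.8 -209.8   13.6] [ -1.3 -11.5  -1.1] 2.5
7.0 19.49 [   8.8 -209.6   17.1] [ -1.7 -12.1  -1. ] 2.5
9.0 19.74 [   8.8 -209.3   20.6] [ -2.  -11.7  -0.4] 2.3
11.0 19.99 [   8.9 -208.8   24.2] [ -2.4 -12.9   0.9] 2.3
13.0 20.24 [   8.9 -208.3   27.6] [ -1.9 -12.    0.5] 2.0
15.0 20.49 [   8.9 -207.6   31.1] [ -2.2 -12.6   0.6] 1.9
17.0 20.74 [   9.  -206.8   34.5] [ -2.2 -11.9   1.4] 1.7
19.0 20.99 [   9.  -205.9   37.9] [ -3.  -12.9   2.4] 1.6
21.0 21.24 [   8.8 -202.1   40.8] [-0.5  0.6 -0.3] 1.3
23.0 21.5 [   9.  -198.7   43.7] [-0.4 -0.7  0.1] 2.8
25.0 21.76 [   9.1 -196.3   46.9] [ 0.8 -0.5 -0.2] 4.1
27.0 22.02 [   9.2 -193.6   50.1] [-0.8  1.1  0.5] 5.4
29.0 22.27 [   9.1 -190.4   53.2] [1.  0.2 0.4] 6.9
```

View pics/s7.png

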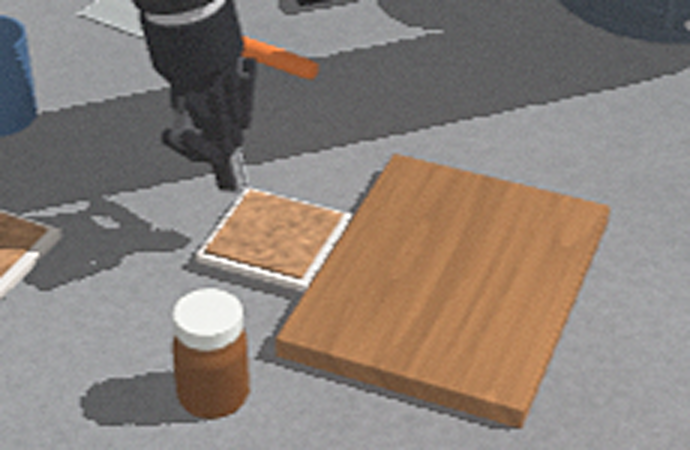

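The tile lifted to about 20° and then dropped back flat; the scene crop shows it lying flush at the board, (275,235). The finger slid up over the near face: the force stayed about 12° off the face normal, so friction is low. I'll retry with the tip lower and the finger face under the plate's lower edge, pressing more lightly as it rises.

```bash
python3 - <<'E'
from h import *
np.set_printoptions(precision=1,suppress=True,linewidth=150)
T=8
manip.move_linear(tip(9,-230,53),rate=120)
manip.move_linear(tip(9,-230,14,T),frame=quat(T),rate=80)
q=optics.capture("wrist"); print(tilefit(q))
print(manip.move_linear(tip(9,-230,-6,T),rate=20,contact_N=3)); print(*stt(T))
z=stt(T)[1][2]+.9
manip.move_linear(tip(9,-230,z,T),rate=20); print(*stt(T))
E
```

```text
(((9.520919799804688, -156.5258331298828), (100.11072540283203, 89.37682342529297), 0.10163453221321106), array([ -40.6, -201.2,   12.8]), array([  59.6, -111.8,   17. ]))
True
24.15 [   9.  -230.     1.6] [0.9 0.2 5.8]
24.4 [   8.9 -230.     2.3] [0.4 1.  0.5]
```

```bash
cat > lift.py <<'E'
from h import *
np.set_printoptions(precision=1,suppress=True,linewidth=150)
T=8
manip.move_linear(tip(9,-214,2.4,T),rate=40)
off=0.
for i in range(4):
    manip.move_linear(tip(9,-212+off,2.4,T),rate=30); f=stt(T)[2]; off+=np.clip((9+f[1])/4,-1,2.5)
print(*stt(T),off)
low=0
for th in np.arange(1,62,2.):
    a=np.radians(th); 
    manip.move_linear(tip(9,-112-95+95*(1-np.cos(a))+off-5+0,2.4+95*np.sin(a),T),rate=45); c,p,f=stt(T); print(th,round(c,2),p,f,round(off,1))
    want=9 if th<10 else 6
    off+=np.clip((want+f[1])/4*.6,-1.5,2)
    low=low+1 if f[1]>-1 else 0
    if low>=3: print("lost"); break
q=optics.capture("wrist"); W=cloud(q); np.savez("last.npz",W=W,c=q["color"])
for r in range(20,260,20): print(r,b(W[r,280]),q["color"][r,280])
E
python3 lift.py
```

```text
25.95 [   9.1 -209.5    2.5] [-1.  -8.  -0.1] 4.658104316649792
1.0 26.2 [   9.1 -209.6    4.1] [ -1.2 -10.2  -1.9] 4.7
3.0 26.45 [   9.2 -209.7    7.5] [ -0.7 -10.6  -1.7] 4.5
5.0 26.7 [   9.2 -209.7   10.9] [-0.6 -9.1 -1.5] 4.2
7.0 26.95 [   9.2 -209.5   14.3] [ -1.7 -10.2  -1.3] 4.2
9.0 27.2 [   9.2 -209.3   17.6] [ -1.4 -10.7  -1. ] 4.1
11.0 27.45 [   9.2 -209.    20.9] [ -1.1 -10.5   0.1] 3.8
13.0 27.7 [   9.2 -208.6   24.1] [-1.7 -8.8  0.2] 3.1
15.0 27.95 [   9.3 -208.1   27.4] [-0.6 -9.   1.3] 2.7
17.0 28.2 [   9.2 -207.5   30.6] [-0.3 -7.4  0.3] 2.2
19.0 28.45 [   9.3 -206.7   33.8] [-1.6 -8.6  0. ] 2.0
21.0 28.7 [   9.  -204.1   36.6] [-0.6 -0.4  0.1] 1.6
23.0 28.95 [   9.  -201.5   39.6] [1.  0.7 0.2] 2.5
25.0 29.2 [   9.1 -199.4   42.8] [-0.4  0.3 -0.2] 3.5
lost
20 [  7.8 -80.7  20.3] [116  77  32]
40 [  7.8 -89.7  20. ] [123  82  37]
60 [  7.8 -98.1  16.8] [63 43 23]
80 [   7.8 -107.9   17.9] [116  83  50]
100 [   7.8 -117.6   17.8] [143 102  60]
120 [   7.8 -127.6   18.7] [149 107  61]
140 [   7.8 -137.5   17.9] [124  89  54]
160 [   7.8 -147.7   19.4] [133  96  56]
180 [   7.7 -158.1   17.4] [125  90  52]
200 [   7.7 -168.5   18.8] [149 108  62]
220 [   7.7 -179.    19.9] [165 119  70]
240 [   7.7 -190.    18.6] [132  96  55]
```

It slipped at the same point, because the rounded tip rides on the near face with no margin. I'll use a nearly vertical finger, so the face extends well below the plate's edge, and a firmer press. The force loop can then advance y as the tile toggles up.

```bash
cat > lift2.py <<'E'
from h import *
np.set_printoptions(precision=1,suppress=True,linewidth=150)
T=2
manip.move_linear(tip(9,-228,44,T),rate=120)
manip.move_linear(tip(9,-228,10,T),frame=quat(T),rate=120)
manip.move_linear(tip(9,-228,-8,T),rate=25,contact_N=3)
z0=stt(T)[1][2]+.9; print("z0",z0,*stt(T))
manip.move_linear(tip(9,-215,z0,T),rate=60)
y=-211.
for i in range(5):
    manip.move_linear(tip(9,y,z0,T),rate=40); f=stt(T)[2]; y+=np.clip((18+f[1])/4,-1,3)
    if f[1]<-15: break
print(*stt(T)); z=z0; low=0
for i in range(16):
    z+=3 if z<z0+35 else 1
    manip.move_linear(tip(9,y,z,T),rate=40); c,p,f=stt(T); print(round(c,2),p,f)
    y+=np.clip((17+f[1])/4*.7,-2,3)
    low=low+1 if f[1]>-1 else 0
    if low>=2: print("lost"); break
    if p[1]>-185: print("toggling"); break
q=optics.capture("wrist"); W=cloud(q); np.savez("last.npz",W=W,c=q["color"])
for r in range(20,260,30): print(r,b(W[r,280]),q["color"][r,280])
E
python3 lift2.py
```

```text
z0 1.7496449016630868 30.5667 [   9.4 -228.5    0.8] [-1.1 -0.3  6.5]
31.6833 [   9.2 -210.1    2.2] [ -1.1 -17.7  -0.9]
31.93 [   9.3 -210.1    5.3] [ -2.6 -18.   -2.2]
32.18 [   9.3 -210.1    8.3] [ -2.  -17.4  -1.6]
32.43 [   9.3 -210.    11.4] [ -2.4 -16.2  -0.4]
32.68 [   9.3 -209.9   14.4] [ -0.6 -16.1  -0.9]
32.93 [   9.4 -209.6   17.5] [ -1.9 -15.4  -0.2]
33.18 [   9.4 -209.3   20.5] [ -2.3 -15.9   0.1]
33.43 [   9.4 -208.9   23.5] [ -2.  -15.1   0.6]
33.68 [   9.4 -208.4   26.6] [ -2.1 -14.5   2.1]
33.93 [   9.4 -207.8   29.6] [ -1.2 -13.7   2.2]
34.18 [   9.4 -207.1   32.6] [ -1.7 -13.1   0.8]
34.43 [   9.4 -206.3   35.6] [ -1.6 -12.1   1.6]
34.68 [   9.5 -205.4   38.7] [ -1.5 -12.3   2.6]
34.93 [   9.5 -205.    39.7] [ -2.3 -14.1   3.1]
35.18 [   9.5 -204.6   40.8] [ -3.7 -14.7   2.5]
35.43 [   9.5 -204.3   41.8] [ -2.3 -15.1   3.6]
35.68 [   9.5 -203.9   42.8] [ -2.6 -13.9   3. ]
20 [  8.6 -91.8  20.6] [117  78  35]
50 [   8.6 -104.5   22. ] [129  93  55]
80 [   8.5 -117.9   27.7] [144 103  62]
110 [   8.5 -131.    34.2] [110  78  48]
140 [   8.5 -143.7   39.2] [111  79  46]
170 [   8.5 -155.9   45. ] [160 116  68]
200 [   8.4 -168.    49.5] [180 129  76]
230 [   8.4 -179.6   54.7] [161 116  67]
```

The tile is held at about 24° (cork rising from z = 28 to 55 mm), with the finger under its edge. I carry on up the arc.

```bash
cat > lift3.py <<'E'
from h import *
np.set_printoptions(precision=1,suppress=True,linewidth=150)
T=2
c,p,f=stt(T); y=p[1]+3.2; z=p[2]; low=0
for i in range(16):
    th=np.arctan2(z+6,-105-y); dz=3.5*np.cos(th); 
    y+=3.5*np.sin(th)+np.clip((12+f[1])/4*.6,-2,2); z+=dz
    manip.move_linear(tip(9,y,z,T),rate=40); c,p,f=stt(T); print(round(c,2),p,f,round(np.degrees(th)))
    low=low+1 if f[1]>-.7 else 0
    if low>=2: print("lost"); break
    if p[1]>-168: print("far"); break
q=optics.capture("wrist"); W=cloud(q); np.savez("last.npz",W=W,c=q["color"])
for r in range(20,260,30): print(r,b(W[r,280]),q["color"][r,280])
E
python3 lift3.py
```

```text
35.99 [   9.6 -201.2   46.7] [-0.5 -7.4  3.6] 27
36.24 [   9.7 -199.4   49.9] [-0.1 -9.8  3.6] 29
36.49 [   9.8 -197.4   53. ] [ -0.6 -10.1   5.3] 31
36.74 [   9.8 -195.2   56.1] [ -0.5 -10.3   5.4] 33
36.99 [   9.9 -193.1   59. ] [ -1.4 -11.4   5.6] 35
37.24 [   9.9 -191.    61.9] [ -1.  -11.6   6.4] 37
37.49 [   9.9 -188.8   64.7] [ -2.3 -11.4   8. ] 39
37.74 [  10.  -186.5   67.5] [ -2.  -11.3   8.4] 41
37.99 [  10.  -184.    70.2] [ -2.2 -11.6   8.3] 42
38.24 [  10.1 -181.5   72.8] [ -1.2 -11.7   9.9] 44
38.49 [  10.1 -178.9   75.2] [ -2.6 -11.   10.1] 46
38.74 [  10.1 -176.1   77.7] [ -1.8 -11.5  11.9] 48
38.99 [  10.2 -173.2   80. ] [ -2.2 -11.4  12.7] 50
39.24 [  10.2 -170.3   82.2] [ -2.2 -10.2  11.9] 52
39.49 [  10.2 -167.1   84.3] [-1.9 -9.6 12.7] 54
far
20 [  9.1 -44.   21.2] [117  79  35]
50 [  9.  -59.3  20.8] [124  82  34]
80 [  8.9 -75.5  21.1] [120  81  36]
110 [  8.9 -92.3  20.8] [130  87  40]
140 [   8.9 -109.5   26.7] [162 119  68]
170 [   8.9 -124.4   48. ] [117  83  50]
200 [   8.9 -136.5   68. ] [132  95  54]
230 [   9.  -147.3   82.4] [172 125  73]
```

It is up to about 56° and sticking well. I continue over upright, easing the downward load.

```bash
cat > lift4.py <<'E'
from h import *
np.set_printoptions(precision=1,suppress=True,linewidth=150)
T=2
c,p,f=stt(T); y=p[1]+2.4; z=p[2]-1.5
for i in range(16):
    th=np.arctan2(p[2]+6,-105-p[1])
    if th>np.radians(74): break
    y+=5*np.sin(th)+np.clip((9*np.cos(th)+f[1])/4*.6,-2,2); z+=5*np.cos(th)+np.clip((f[2]-7*np.sin(th))/4*.4,-1,1)
    manip.move_linear(tip(9,y,z,T),rate=50); c,p,f=stt(T); print(round(c,2),p,f,round(np.degrees(th)))
y=p[1]
while y<-112:
    y+=10; manip.move_linear(tip(9,y,p[2]-2,T),rate=60); c,p,f=stt(T); print(round(c,2),p,f)
q=optics.capture("wrist"); W=cloud(q); np.savez("last.npz",W=W,c=q["color"])
for r in range(20,260,20): print(r,b(W[r,280]),q["color"][r,280])
E
python3 lift4.py
```

```text
39.79 [   9.9 -162.4   87.5] [-0.5 -5.9  7.7] 55
40.04 [   9.9 -158.    90. ] [ 0.6 -4.7  5.7] 58
40.29 [   9.8 -153.4   92.2] [-0.3 -3.1  6.2] 61
40.54 [   9.7 -148.6   94.3] [ 0.4 -3.3  5.9] 64
40.79 [   9.6 -143.9   96. ] [ 1.1 -2.7  6.5] 66
41.04 [   9.4 -138.9   97.5] [ 0.5 -2.1  4.6] 69
41.29 [   9.2 -133.8   98.7] [ 1.5 -1.7  4.4] 72
41.62 [  10.  -124.7   99.6] [-3.7 -3.6 25.5]
41.93 [  10.  -114.   100.1] [-2.7 -1.2 23.7]
42.25 [  10.  -103.5   99.9] [-0.7  1.1 17.3]
20 [ 8.6 24.6 20.1] [140  93  41]
40 [ 8.5 13.2 21.5] [129  86  37]
60 [ 8.5  2.1 19.9] [127  87  39]
80 [ 8.5 -9.7 20.3] [141  96  44]
100 [  8.5 -21.7  21.2] [126  85  38]
120 [  8.5 -34.   20.6] [136  91  42]
140 [  8.4 -46.7  20.3] [122  82  37]
160 [  8.4 -59.8  20.5] [132  90  41]
180 [  8.4 -73.1  21. ] [130  88  40]
200 [  8.4 -86.9  21.4] [129  87  41]
220 [  8.5 -94.6  43.8] [116  84  51]
240 [  8.7 -90.3  93.5] [155 117  78]
```

The tile is about 5° past upright (cork at y = -94.6 at z = 44 and -90.3 at z = 93). I push the top on over, back off, and look.

```bash
cat > over.py <<'E'
from h import *
np.set_printoptions(precision=1,suppress=True,linewidth=150)
T=2
c,p,f=stt(T)
manip.move_linear(tip(9,p[1]+30,p[2]-1.5,T),rate=80); print(*stt(T))
manip.move_linear(tip(9,p[1]+45,85,T),rate=100); print(*stt(T))
manip.move_linear(tip(9,-175,80,T),rate=200); print(*stt(T))
q=optics.capture("wrist"); W=cloud(q); np.savez("last.npz",W=W,c=q["color"])
for r in range(0,260,15): print(r,b(W[r,280]),q["color"][r,280])
save(q,"w10")
E
python3 over.py
```

```text
42.825 [  8.6 -73.1  98. ] [ 0.3 -0.5  0.3]
43.175 [  8.5 -58.4  84.5] [-0.1 -0.3 -0.5]
43.9083 [   8.8 -174.6   80. ] [ 0.1  0.4 -0.8]
0 [  7.5 -45.7  31.2] [164 163 152]
15 [  7.5 -54.6  38.1] [165 165 155]
30 [  7.5 -61.9  39.8] [166 164 155]
45 [  7.5 -68.6  38.8] [164 163 154]
60 [  7.5 -75.6  38.1] [165 162 153]
75 [  7.4 -82.9  38.1] [163 161 152]
90 [  7.4 -90.3  38. ] [163 161 152]
105 [  7.4 -97.9  38.6] [162 159 149]
120 [   7.4 -105.6   39.5] [162 160 151]
135 [   7.4 -113.5   38.8] [162 159 150]
150 [   7.3 -121.5   39.1] [161 157 147]
165 [   7.3 -129.7   39. ] [159 159 147]
180 [   7.2 -139.2   32.3] [159 156 147]
195 [   7.  -154.5    0.9] [58 61 60]
210 [   6.9 -165.     1.1] [75 78 78]
225 [   6.9 -176.     0.4] [ 98 102 102]
240 [   6.9 -186.6    1.7] [101 106 105]
255 [   7.6 -162.6   89.6] [16 18 19]
```

View pics/w10.png

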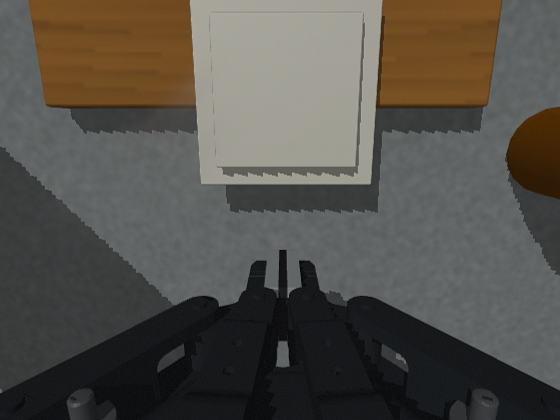

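The tile is flipped, glaze up, and flat on the board with its near edge at y ≈ -141 (row 184), overhanging by 41 mm. I push it on.

```bash
python3 - <<'E'
from h import *
np.set_printoptions(precision=1,suppress=True,linewidth=150)
T=2
manip.move_linear(tip(10.5,-172,26.5,T),rate=120)
print(manip.move_linear(tip(10.5,-78,26.5,T),rate=40,contact_N=25)); print(*stt(T))
manip.move_linear(tip(10.5,-95,26.5,T),rate=60)
manip.move_linear(tip(10.5,-150,120,T),rate=150)
q=optics.capture("wrist"); W=cloud(q); c=q["color"].astype(int)
m=(W[...,2]>27)&(W[...,2]<45)&(c.min(2)>110)
B=np.array([b(p) for p in W[m]]); print(cv2.minAreaRect(B[:,:2].astype(np.float32)),B.min(0),B.max(0),np.median(B[:,2]))
g=B[B[:,2]>35]; A=np.c_[g[:,:2],np.ones(len(g))]; print(np.linalg.lstsq(A,g[:,2],rcond=None)[0].round(3)); print(*stt(T))
E
```

```text
False
47.0583 [ 10.5 -78.   26.5] [ 0.1 -1.6  0.2]
((10.455608367919922, -36.42375946044922), (99.68677520751953, 57.747413635253906), 0.08891429007053375) [-39.4 -65.2  28.5] [60.3 -7.5 41.4] 38.09957365794514
[ 0.  -0.  38.4]
48.4167 [   9.9 -149.3  119. ] [-0.  -0.5  0.5]
```

```bash
python3 -c "
from h import *
print(sign_off())"
```

```text
the job is handed in; nothing more can be done
None
```

I tipped the tile up against the board's edge, flipped it over, and pushed it on. It lies flat and cork down, with its near edge 35 mm inside the board's near edge, and I handed the job in at about 48 s with the robot clear; the hand-in returned no verdict.

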